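# Dry-stack a stepped lamp foot on the banding wheel

### The job

Build the stepped lamp foot on the banding wheel: take the three fired clay discs off their sloping easels and lay them flat on top of each other at the very centre of the wheel head, the large one at the bottom, then the middle one, the small one on top. They are brittle, so set each one down gently until it rests, never dropping it or pressing it or the wheel hard, and leave everything else on the table alone.

Things in the scene. Friction and masses are not known exactly. Their poses are not given: they have to be found in the camera images.
- stand: banding-wheel stand, fixed. Origin: centre of its foot on the table; its z axis is the wheel's axis. On it a round flat aluminium wheel head, 160 mm across and 10 mm thick, clamped at a height that differs every time and is not reported: its top is somewhere 44 to 89 mm above the table, so feel (or look) for it. It does not turn.
- disc_large: large disc, matt terracotta fired clay, 68 mm across, 14 mm thick. Origin: centre of its underside; z points out of its upper face (small dark dot in the middle). It starts lying on its easel's sloping board, so its z leans 30 degrees from vertical, roughly sideways as the robot sees it. Brittle; 30 to 120 g.
- disc_middle: middle disc, white fired clay, 58 mm across, 14 mm thick. Origin: centre of its underside; z points out of its upper face (small dark dot in the middle). It starts lying on its easel's sloping board, so its z leans 30 degrees from vertical, roughly sideways as the robot sees it. Brittle; 30 to 120 g.
- disc_small: small disc, blue fired clay, 48 mm across, 14 mm thick. Origin: centre of its underside; z points out of its upper face (small dark dot in the middle). It starts lying on its easel's sloping board, so its z leans 30 degrees from vertical, roughly sideways as the robot sees it. Brittle; 30 to 120 g.
- easel_large: wooden easel of the large disc, fixed, 90 mm square, 65 mm high. Origin: centre of its foot; x points uphill. Its board (84 mm along the slope, 92 mm across) rises 30 degrees to +x; the disc lies flat on it, underside centred 42 mm above the origin, on two pins 8 mm tall at 36 degrees either side of straight downhill. The +y and -y flanks are free.
- easel_middle: wooden easel of the middle disc, fixed, 90 mm square, 65 mm high. Origin: centre of its foot; x points uphill. Its board (84 mm along the slope, 92 mm across) rises 30 degrees to +x; the disc lies flat on it, underside centred 42 mm above the origin, on two pins 8 mm tall at 36 degrees either side of straight downhill. The +y and -y flanks are free.
- easel_small: wooden easel of the small disc, fixed, 90 mm square, 65 mm high. Origin: centre of its foot; x points uphill. Its board (84 mm along the slope, 92 mm across) rises 30 degrees to +x; the disc lies flat on it, underside centred 42 mm above the origin, on two pins 8 mm tall at 36 degrees either side of straight downhill. The +y and -y flanks are free.
- glaze_jar: small glaze jar with green cap, 52 mm across, 75 mm high. Origin: centre of its underside. Leave alone.
- mug: blue mug, 76 mm across, 85 mm high. Origin: centre of its underside. Leave alone.
- bowl: terracotta bowl, 120 mm across, 45 mm high. Origin: centre of its underside. Leave alone.
- brush: brush with wooden handle, 160 mm long, lying on the table. Origin: about its middle. Leave alone.
- spatula: steel spatula with wooden handle, 200 mm long, lying on the table. Origin: about its middle. Leave alone.
- plaster_block: white plaster block 80 x 50 x 35 mm. Origin: centre of its underside. Leave alone.
Not all that is in view belongs to the job. What is shaped like the disc_large but turquoise or yellow is not meant.

How it is judged:
On the way, in this order (a step that is already met when the one before it is completed fails the run):
1. The large disc lies flat and centred on the wheel head, let go (horizontal distance between disc_large and stand below 0.008 m and angle between disc_large's own z axis and vertical below 0.06 rad and linear speed of disc_large below 0.02 m/s and contact force between the fingers and disc_large below 0.1 N and z of disc_large in the frame of stand between 0.04 and 0.093 m and contact force between disc_large and stand above 0.1 N), for 0.2 s.
2. The middle disc lies flat and centred on the large one, let go (horizontal distance between disc_middle and stand below 0.008 m and angle between disc_middle's own z axis and vertical below 0.06 rad and linear speed of disc_middle below 0.02 m/s and contact force between the fingers and disc_middle below 0.1 N and z of disc_middle in the frame of disc_large between 0.0115 and 0.0165 m and horizontal distance between disc_middle and disc_large below 0.008 m), for 0.2 s.
3. The small disc lies flat and centred on the middle one, let go (horizontal distance between disc_small and stand below 0.008 m and angle between disc_small's own z axis and vertical below 0.06 rad and linear speed of disc_small below 0.02 m/s and contact force between the fingers and disc_small below 0.1 N and z of disc_small in the frame of disc_middle between 0.0115 and 0.0165 m and horizontal distance between disc_small and disc_middle below 0.008 m), for 0.2 s.
At the end, for the whole second after the job is handed in: The large disc lies on the wheel head, the middle one on it, the small one on top: each flat (within 0.06 rad), its centre within 8 mm of the wheel's axis and of the disc below, the layers resting on each other, at rest and let go (all of step 1 and all of step 2 and all of step 3); the robot touches nothing.
It fails at once if a disc is dropped (falls free faster than 0.35 m/s, a drop of over 6 mm) ((linear speed of disc_large above 0.35 m/s and contact force between the fingers and disc_large below 0.05 N) or (linear speed of disc_middle above 0.35 m/s and contact force between the fingers and disc_middle below 0.05 N) or (linear speed of disc_small above 0.35 m/s and contact force between the fingers and disc_small below 0.05 N)).
It fails at once if a disc, or the fingers, press on the wheel head or on the disc below with more than 30 N (contact force between any of the fingers, disc_large and stand above 30 N or contact force between disc_middle and disc_large above 30 N or contact force between disc_small and disc_middle above 30 N).
It fails at once if a bystander (jar, mug, bowl, brush, spatula, plaster block) is moved more than 25 mm (distance of any of glaze_jar, mug, bowl, brush, spatula, plaster_block from where it was at the start of the episode above 0.025 m).
It also fails if it takes over 67 s, if anything falls off the work surface, if the arm or the gripper's body presses on something with over 40 N, if the wrist force passes 120 N, or if a joint passes its speed limit or range.

### The arm

A 6-joint arm with a two-finger parallel gripper is mounted at the origin on the work surface. World frame = base frame: x ahead of the robot, y to its left, z up, the work surface at z = 0. Lengths are in m, angles in rad, forces in N, time in s.
With the tool pointing down it reaches from about 0.275 to 0.825 m from the base axis. Payload 5.2 kg.
Tool frame: the origin (TCP) lies between the finger pads; the fingertips stand 19 mm ahead of it and the grasp point (between the pads) is the TCP; z points along the fingers, y is the line along which they close (so a half turn about z gives the same grasp; the last joint's range is limited). The gripper opens to 93 mm and grips with 3 to 60 N. Pads are 15 mm wide; open, the fingers measure 128 mm over their backs; the gripper's body (75 mm by 188 mm) begins 65 mm behind the grasp point.
Start: joints at [1.141, 0.259, 1.535, -0, 1.348, -0.203], TCP at [0.124, 0.536, 0.238] pointing down, gripper open.
Joint ranges: [-3.14, 3.14], [-0.91, 2.08], [0.19, 2.58], [-1.22, 4.36], [0.22, 2.71], [-3.12, 3.12]. Speed limits (rad/s): [2.57, 2.57, 3.14, 3.14, 3.14, 3.14].

### API

Orientations are given as a unit quaternion [x, y, z, w].
In Python, from bench import * gives the robot as it stands.
- The arm moves only by the tool play_rows, never from a script. Its argument "steps" is a list of rows, each a list of 5 numbers: the closure, from 0 (fully open) to 1 (shut), then the shift along the world's x, y, z in m, then the turn about the world's z in degrees. A call has 1 to 8 rows; each row is the pose to reach, as a shift and turn from the pose commanded when the call began; what a row does not reach only later rows make up. A row lasts 1/12 s, in which the tool goes at most 41.7 mm and 7.16 degrees, less where a joint would pass 70% of its speed; a pose out of reach is approached as far as the arm can. A call with a gripper value outside its range is refused whole. The fingers move at their own pace and stop on an object; the grip force is fixed at half the most. Time passes only in rows, so rows that repeat a pose let the fingers close. It gives the time, the measured TCP pose, the force, the opening and the grip force at its end, in the units of the state.
- sense(): the state, without advancing time (a new reading comes with each control period).
- read_camera(name): name is "side" or "top"; returns a dict with "image" (480x640x3 uint8, red, green, blue), "K" (3x3 intrinsics, pixels), "rvec" (rotation vector, rad) and "tvec" (3), from world to camera coordinates, as OpenCV has them. Camera axes: x right, y down, z forward; pixel columns grow to the right and rows downward; lengths in m; the calibration is good to about 2 mm. A picture is of the moment at which its call begins. There is no depth.
- sign_off(): hands the job in; it is judged then, once.
The state is a dict: "clock": time; "qpos": joint angles; "qvel": joint speeds; "joint_efforts": joint torques, N m; "tool_pos": TCP position; "tcp_rot": TCP orientation; "wrist_force": force on the tool from outside, world axes, zero at the start; "ft_torque": the same for the moment, N m; "gripper_width": opening from 0.0 (shut) to 1.0 (fully open); "finger_force": force on a finger pad.
Only numpy, scipy, OpenCV 4.12 (cv2) and the standard library are available. Lean on these libraries where they do the work, as an engineer would, in place of code of your own. Each camera call takes 0.05 s, during which the arm holds its last target. There are 200 camera calls.

## Working session

There is one attempt and no reset: what is moved stays moved. The work goes in short steps, Python scripts to look and compute and a tool call to move; the robot and the scene stay as the last step left them, time stands still between calls to the robot, and variables do not carry over. Pictures are saved under pics/ and viewed, at most 12 in all, crops included, and the job is handed in when it is done.

Besides the shell and the picture viewer there is one more tool, called after "Emit:" by a JSON object that holds its "op" and its "data". play_rows: Moves the arm, as the interface text tells. Its arguments: {"type":"object","properties":{"steps":{"type":"array"}},"required":["steps"]}

```bash
mkdir -p pics; ls; python3 - <<'E'
from bench import *
import cv2
s=sense();print(s['tool_pos'],s['tcp_rot'],s['clock'])
for n in("top","side"):
    c=read_camera(n);cv2.imwrite(f"pics/{n}0.png",c["image"][:,:,::-1]);print(n,c["K"],c["rvec"],c["tvec"])
E
```

```text
pics
[0.1234372  0.53544791 0.23684773] [ 1.13162448e-01  9.93576110e-01 -8.38742995e-04 -2.67177610e-04] 0.0
top [[621.60099839   0.         313.22625288]
 [  0.         621.60099839 234.27659928]
 [  0.           0.           1.        ]] [ 2.14742691 -2.18385179  0.09481336] [0.00176745 0.53153642 1.40169572]
side [[447.00999284   0.         323.70010398]
 [  0.         447.00999284 241.80015479]
 [  0.           0.           1.        ]] [ 0.4025783  -2.69720409  1.2760164 ] [0.50320898 0.13687707 0.82221386]
```

View pics/top0.png

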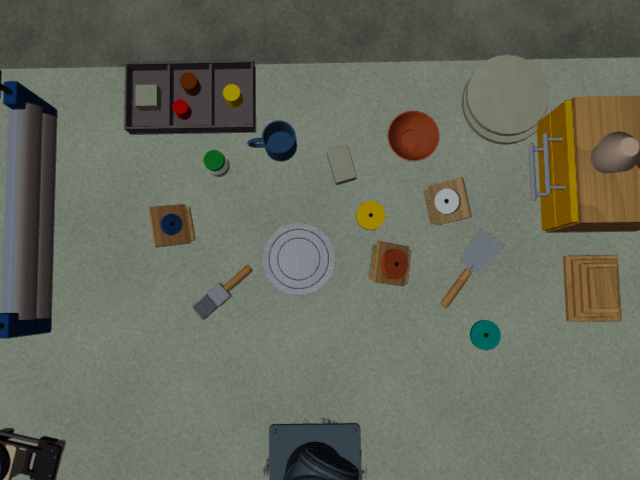

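View pics/side0.png

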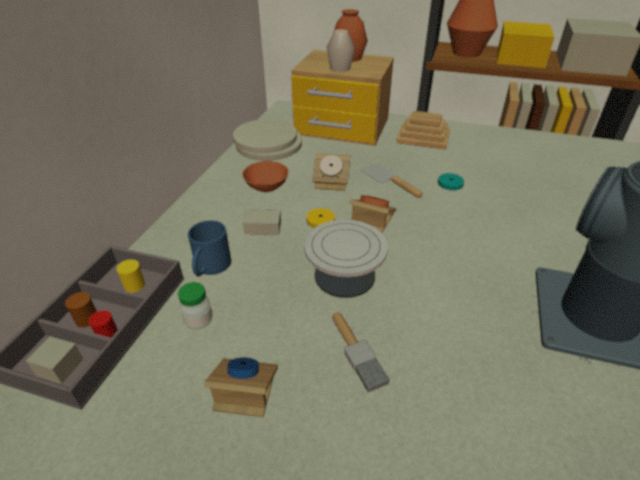

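Top view: the wheel is at (299,258). On easels are a terracotta disc (396,264), a white disc (447,201) and a blue disc (172,224). The other candidates are yellow (371,215) and turquoise (485,335), both lying flat on the table and excluded by the task, plus the terracotta bowl (414,136). The side view shows the wheel at (346,245) and confirms the easel tilts. I'll measure these and check one enlarged crop.

```bash
cat > h.py <<'E'
import cv2,numpy as np
from bench import *
class Cam:
    def __init__(s,n):
        c=read_camera(n);s.im=np.ascontiguousarray(c["image"][:,:,::-1]);s.K=c["K"]
        s.r=np.array(c["rvec"],float);s.t=np.array(c["tvec"],float)
        s.R=cv2.Rodrigues(s.r)[0];s.C=-s.R.T@s.t
    def ray(s,p): return s.R.T@np.linalg.inv(s.K)@np.array([p[0],p[1],1.])
    def plane(s,p,z):
        d=s.ray(p);return s.C+d*(z-s.C[2])/d[2]
    def proj(s,X): return cv2.projectPoints(np.array([X],float),s.r,s.t,s.K,None)[0].ravel()
def tri(a,p,b,q):
    da,db=a.ray(p),b.ray(q);M=np.stack([da,-db],1)
    u,_,_,_=np.linalg.lstsq(M,b.C-a.C,rcond=None)
    A,B=a.C+da*u[0],b.C+db*u[1];return (A+B)/2,np.linalg.norm(A-B)
def biggest(m):
    c=cv2.findContours(m,cv2.RETR_EXTERNAL,cv2.CHAIN_APPROX_NONE)[0];return max(c,key=cv2.contourArea)
def win(m,x,y,r):
    o=np.zeros_like(m);o[y-r:y+r,x-r:x+r]=m[y-r:y+r,x-r:x+r];return o
def hsv(c): return cv2.cvtColor(c.im,cv2.COLOR_BGR2HSV)
E
python3 - <<'E'
from h import *
t=Cam("top");s=Cam("side");print(t.C,s.C)
H=hsv(t);g=cv2.cvtColor(t.im,cv2.COLOR_BGR2GRAY)
for n,(x,y),lo,hi in(("L",(396,264),(0,150,40),(9,255,255)),("M",(447,201),(0,0,140),(180,60,255)),("S",(172,224),(100,120,20),(125,255,255))):
    m=win(cv2.inRange(H,lo,hi),x,y,24);c=biggest(m);e=cv2.fitEllipse(c)
    k=np.zeros_like(m);cv2.drawContours(k,[cv2.convexHull(c)],-1,255,-1);k=cv2.erode(k,np.ones((7,7)))
    gg=np.where(k>0,g,255).astype(float);th=np.median(g[k>0])
    w=np.where(k>0,np.clip(th*0.75-g,0,None),0);yy,xx=np.mgrid[:480,:640];d=(np.sum(w*xx)/w.sum(),np.sum(w*yy)/w.sum())
    wood=win(cv2.inRange(H,(8,60,60),(22,255,255))|m,x-(2 if n!='L' else 6),y,32);wc=biggest(cv2.morphologyEx(wood,cv2.MORPH_CLOSE,np.ones((5,5))));r=cv2.minAreaRect(wc)
    b=cv2.boxPoints(r)
    print(n,"ell",e,"dot",d,"xyz",t.plane(d,.0541).round(4),"ellxyz",t.plane(e[0],.0541).round(4),"rect",r, "box xy",[t.plane(p,.03)[:2].round(3).tolist() for p in b])
E=[]
for c,(x,y) in((t,(299,258)),(s,(346,245))):
    h=hsv(c); print(h[y,x],h[y,x-60 if c is t else x-70])
tiles=[cv2.resize(c.im[y-45:y+45,x-45:x+45],(260,260),interpolation=cv2.INTER_CUBIC) for c,x,y in((t,396,264),(t,447,201),(t,172,224),(s,372,210),(s,331,170),(s,242,375))]
cv2.imwrite("pics/crop.png",np.vstack([np.hstack(tiles[:3]),np.hstack(tiles[3:])]))
E
```

```text
[ 0.39103504 -0.02160605  1.44703482] [0.31726998 0.67211813 0.62895724]
L ell ((393.86419677734375, 263.573974609375), (25.785234451293945, 29.29825782775879), 3.062007427215576) dot (np.float64(395.90784982935156), np.float64(263.56313993174064)) xyz [ 0.4597 -0.1914  0.0541] ellxyz [ 0.4597 -0.1868  0.0541] rect ((389.5665283203125, 263.18426513671875), (39.02497482299805, 41.82916259765625), 6.709836959838867) box xy [[0.421, -0.129], [0.515, -0.143], [0.503, -0.231], [0.409, -0.217]]
M ell ((446.3200378417969, 200.82281494140625), (23.081178665161133, 24.241992950439453), 12.284564018249512) dot (np.float64(446.08865814696486), np.float64(200.6070287539936)) xyz [ 0.5999 -0.3087  0.0541] ellxyz [ 0.5994 -0.3092  0.0541] rect ((446.6123046875, 201.32020568847656), (40.7745246887207, 41.6739616394043), 77.00537872314453) box xy [[0.638, -0.259], [0.658, -0.353], [0.566, -0.37], [0.546, -0.277]]
S ell ((170.96913146972656, 223.80624389648438), (19.320270538330078, 20.34309196472168), 81.16938018798828) dot (np.float64(172.13991769547326), np.float64(223.35390946502056)) xyz [0.5591 0.3112 0.0541] ellxyz [0.5581 0.3139 0.0541] rect ((171.56153869628906, 224.49232482910156), (40.311283111572266, 41.67566680908203), 82.87498474121094) box xy [[0.601, 0.372], [0.611, 0.277], [0.518, 0.265], [0.508, 0.36]]
[103  23 135] [ 46  25 130]
[ 34  23 156] [ 34  45 141]
```

View pics/crop.png

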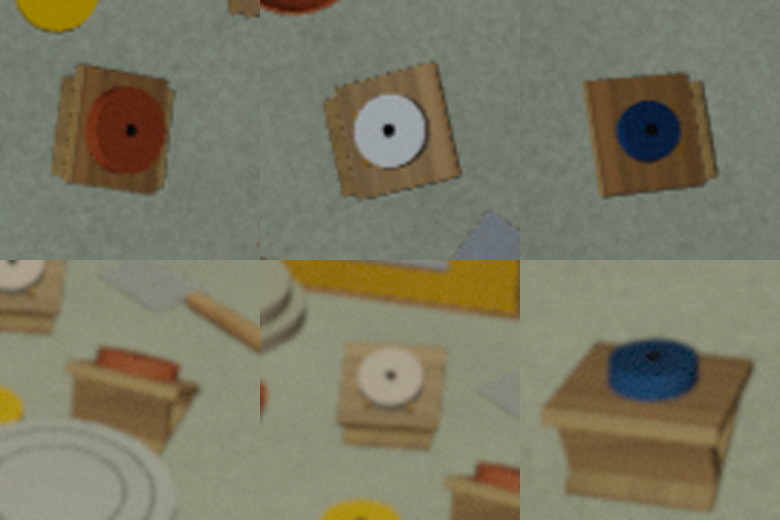

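Crops: terracotta disc with its dot at top-view (396,264) on its easel is disc_large, with z leaning to −y. The white disc (446,201) leans to +y and the blue one (172,223) leans to −y. Yellow and turquoise lie on the table without easels. Next is the wheel centre and height, plus a two-view dot check.

```bash
python3 - <<'E'
from h import *
t=Cam("top");s=Cam("side")
yy,xx=np.mgrid[:480,:640]
def dot(c,x,y,r=7):
    g=cv2.cvtColor(c.im,cv2.COLOR_BGR2GRAY).astype(float);k=(abs(xx-x)<r)&(abs(yy-y)<r)
    w=np.where(k,np.clip(np.median(g[k])*.75-g,0,None),0);return (w*xx).sum()/w.sum(),(w*yy).sum()/w.sum()
print("M",tri(t,(446.09,200.61),s,dot(s,331,165,6)),dot(s,331,165,6))
print("S",tri(t,(172.14,223.35),s,dot(s,244,362,5)),dot(s,244,362,5))
ht,hs=hsv(t),hsv(s)
mt=win(cv2.inRange(ht,(75,0,0),(140,90,255)),299,258,45)
ms=win(cv2.inRange(hs,(0,0,90),(180,36,255)),346,245,60);ms[:,:295]=0;ms[275:]=0
pts=[]
for n,c,m in(("t",t,mt),("s",s,ms)):
    m=cv2.morphologyEx(m,cv2.MORPH_CLOSE,np.ones((7,7)));m=cv2.morphologyEx(m,cv2.MORPH_OPEN,np.ones((7,7)))
    k=cv2.convexHull(biggest(m));pts.append(biggest(m)[:,0]);print(n,cv2.fitEllipse(biggest(m)))
    cv2.drawContours(c.im,[biggest(m)],-1,(0,0,255),1)
for z in(.05,.06,.07,.08,.09):
    o=[]
    for c,p in((t,pts[0]),(s,pts[1])):
        q=np.array([c.plane(a,z)[:2] for a in p],np.float32)*1000;e=cv2.fitEllipse(q);o.append((np.round(e[0],1),np.round(e[1],1)))
    print(z,o)
cv2.imwrite("pics/w.png",np.hstack([cv2.resize(c.im[y-60:y+60,x-60:x+60],(400,400)) for c,x,y in((t,299,258),(s,346,245))]))
E
```

```text
M (array([ 0.60125623, -0.3092867 ,  0.05051275]), np.float64(0.0016689982835406138)) (np.float64(330.7836257309942), np.float64(164.4561403508772))
S (array([0.55995835, 0.31269792, 0.04820963]), np.float64(0.00027954516282518174)) (np.float64(243.1328125), np.float64(362.8515625))
t ((298.2464904785156, 258.68280029296875), (71.23811340332031, 71.55211639404297), 61.15316390991211)
s ((345.7024230957031, 246.7125701904297), (52.90467071533203, 84.49992370605469), 91.81719970703125)
0.05 [(array([475. ,  27.2]), array([160.6, 160.9])), (array([481.8,  -6.2]), array([167.4, 170.1]))]
0.06 [(array([474.4,  26.9]), array([159.5, 159.8])), (array([478.9,   5.5]), array([164.5, 167.2]))]
0.07 [(array([473.8,  26.5]), array([158.3, 158.6])), (array([476.1,  17.2]), array([161.6, 164.3]))]
0.08 [(array([473.2,  26.2]), array([157.2, 157.5])), (array([473.2,  28.9]), array([158.7, 161.3]))]
0.09 [(array([472.6,  25.8]), array([156. , 156.3])), (array([470.4,  40.6]), array([155.8, 158.4]))]
```

View pics/w.png

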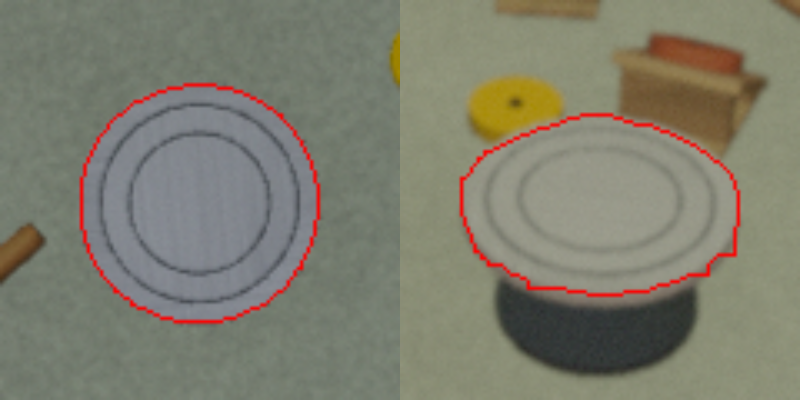

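Emit:
{"op": "play_rows", "data": {"steps": [[0,0.04,-0.03,0,-7],[0,0.08,-0.06,0,-14],[0,0.11,-0.1,0,-21],[0,0.14,-0.14,0,-28],[0,0.17,-0.18,0,-35],[0,0.2,-0.22,0,-42],[0,0.23,-0.26,0,-49],[0,0.25,-0.3,0,-56]]}}

```text
clock: 0.97
tool_pos: [0.3423, 0.2853, 0.2378]
tcp_rot: [0.569, 0.822, 0.0, 0.0]
wrist_force: [1.0, 0.4, 0.3]
gripper_width: 1.001
finger_force: 0.0
```

The wheel top centre is about (0.4735, 0.0263). Its height is roughly 0.077, with a few mm of bias in the side view, so I'll feel for it. Going to the large disc: mid-thickness centre (0.460, −0.188, 0.048), closing heading −8°.

Emit:
{"op": "play_rows", "data": {"steps": [[0,0.01,-0.04,0,-4],[0,0.02,-0.08,0,-8],[0,0.03,-0.12,0,-12],[0,0.04,-0.16,0,-16],[0,0.05,-0.2,0,-20],[0,0.06,-0.24,0,-24],[0,0.065,-0.28,0,-28],[0,0.07,-0.32,0,-29]]}}

```text
clock: 1.63
tool_pos: [0.4112, -0.0352, 0.2379]
tcp_rot: [0.756, 0.655, 0.0, 0.0]
wrist_force: [0.3, 0.6, 0.4]
gripper_width: 1.002
finger_force: 0.0
```

Emit:
{"op": "play_rows", "data": {"steps": [[0,0.008,-0.04,-0.01,0],[0,0.016,-0.08,-0.03,0],[0,0.0166,-0.1034,-0.06,0],[0,0.0166,-0.1034,-0.09,0],[0,0.0166,-0.1034,-0.11,0],[0,0.0166,-0.1034,-0.12,0],[0,0.0166,-0.1034,-0.12,0],[0,0.0166,-0.1034,-0.12,0]]}}

```text
clock: 2.3
tool_pos: [0.4276, -0.1364, 0.1174]
tcp_rot: [0.755, 0.656, -0.0, -0.001]
wrist_force: [0.7, 0.7, 0.3]
gripper_width: 1.001
finger_force: 0.0
```

```bash
python3 - <<'E'
from h import *
t=Cam("top");s=Cam("side");q=sense();print(q['clock'],q['tool_pos'],q['tcp_rot'])
for p in((345.8,244.7),(345.8,245.2)):print(tri(t,(298.25,258.7),s,p))
a=t.im[195:315,300:460];b=s.im[120:240,300:460]
cv2.imwrite("pics/g.png",np.vstack([cv2.resize(a,(400,300)),cv2.resize(b,(400,300))]))
E
```

```text
2.4 [ 0.42857457 -0.13677728  0.11864965] [7.54586727e-01 6.56199664e-01 2.80534970e-04 8.90764221e-04]
(array([0.47313444, 0.02625937, 0.07816277]), np.float64(0.0006475062211921547))
(array([0.47315065, 0.02629141, 0.07693914]), np.float64(0.0005319585599181263))
```

View pics/g.png

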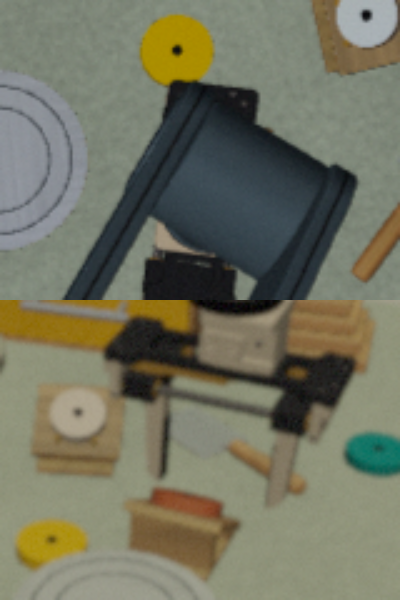

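Top crop: the gripper is at (378,255), short of the target and clear of everything. Side crop: the fingers are level above the terracotta disc. Moving to the grasp.

Emit:
{"op": "play_rows", "data": {"steps": [[0,0.0158,-0.0256,0,0],[0,0.0316,-0.0511,0,0],[0,0.0316,-0.0511,0,0],[0,0.0316,-0.0511,-0.02,0],[0,0.0316,-0.0511,-0.035,0],[0,0.0316,-0.0511,-0.048,0],[0,0.0316,-0.0511,-0.048,0],[0,0.0316,-0.0511,-0.048,0]]}}

```text
clock: 3.07
tool_pos: [0.4595, -0.1872, 0.0702]
tcp_rot: [0.755, 0.656, 0.0, -0.0]
wrist_force: [0.3, -0.3, 0.5]
gripper_width: 0.998
finger_force: 0.0
```

Emit:
{"op": "play_rows", "data": {"steps": [[0,0,-0.0005,-0.003,0],[0,0,-0.0005,-0.0047,0],[0,0,-0.0005,-0.0047,0],[1,0,-0.0005,-0.0047,0],[1,0,-0.0005,-0.0047,0],[1,0,-0.0005,-0.0047,0],[1,0,-0.0005,-0.0047,0],[1,0,-0.0005,-0.0047,0]]}}

```text
clock: 3.73
tool_pos: [0.4595, -0.1881, 0.0651]
tcp_rot: [0.755, 0.656, 0.0, 0.0]
wrist_force: [0.4, 0.4, 1.0]
gripper_width: 0.722
finger_force: 30.0
```

Emit:
{"op": "play_rows", "data": {"steps": [[1,0,0,0.01,0],[1,0,0,0.035,0],[1,0,0,0.065,0],[1,0.002,0.03,0.085,0],[1,0.005,0.06,0.085,0],[1,0.008,0.095,0.085,0],[1,0.01,0.13,0.085,0],[1,0.012,0.165,0.085,0]]}}

```text
clock: 4.4
tool_pos: [0.4714, -0.0217, 0.1509]
tcp_rot: [0.755, 0.656, 0.0, 0.0]
wrist_force: [0.2, 0.1, -0.3]
gripper_width: 0.722
finger_force: 30.0
```

Emit:
{"op": "play_rows", "data": {"steps": [[1,0.001,0.02,0,0],[1,0.002,0.04,0,0],[1,0.002,0.05,0,0],[1,0.002,0.05,0,0],[1,0.002,0.05,-0.005,0],[1,0.002,0.05,-0.005,0]]}}

```text
clock: 4.9
tool_pos: [0.4731, 0.0261, 0.1443]
tcp_rot: [0.755, 0.656, -0.0, -0.0]
wrist_force: [-0.9, 0.1, -0.8]
gripper_width: 0.728
finger_force: 30.0
```

```bash
python3 - <<'E'
from h import *
t=Cam("top");s=Cam("side");q=sense();print(q['clock'],q['tool_pos'],q['tcp_rot'],q['wrist_force'],q['gripper_width'])
cv2.imwrite("pics/l.png",cv2.resize(s.im[150:310,250:450],(800,640))[:600])
m=cv2.inRange(hsv(s),(0,130,40),(9,255,255));m=win(m,346,225,60);c=biggest(m);print(cv2.fitEllipse(c),cv2.boundingRect(c))
E
```

```text
5.0 [0.47327933 0.02583139 0.14460865] [ 7.55132740e-01  6.55571783e-01 -3.70157511e-04 -2.13018830e-04] [-0.23188337  0.33950683  0.63403987] 0.7230998468244902
((355.82403564453125, 225.0673065185547), (3.2687838077545166, 6.115880012512207), 108.51353454589844) (353, 223, 7, 5)
```

View pics/l.png

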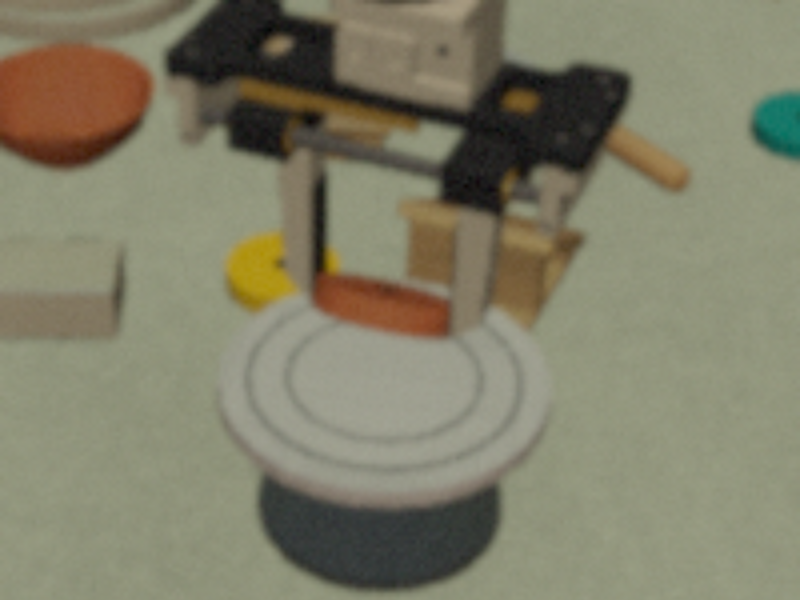

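The side crop shows the disc held, its dot at about (345.8,221.8), still tilted, above the wheel. I'll lower until the low edge touches and let it pivot flat between the pads.

```bash
python3 - <<'E'
from h import *
s=Cam("side")
for z in (.1254,.1274,.1294): print(s.proj((.4727,.026-.0035,z+.006)))
print(s.proj((.4735,.0263,.0782)),s.proj((.4735,.0263,.0832)))
E
```

```text
[347.50407929 221.49040549]
[347.53620064 220.62580272]
[347.56842028 219.75855385]
[345.77863989 244.68315902] [345.84984684 242.68070573]
```

Emit:
{"op": "play_rows", "data": {"steps": [[1,0,0,-0.005,0],[1,0,0,-0.01,0],[1,0,0,-0.014,0],[1,0,0,-0.0155,0],[1,0,0,-0.017,0],[1,0,0,-0.018,0],[1,0,0,-0.018,0]]}}

```text
clock: 5.63
tool_pos: [0.4734, 0.027, 0.1267]
tcp_rot: [0.755, 0.656, -0.0, -0.0]
wrist_force: [-1.0, 0.1, -0.8]
gripper_width: 0.723
finger_force: 30.0
```

Emit:
{"op": "play_rows", "data": {"steps": [[1,0,0,-0.001,0],[1,0,0,-0.002,0],[1,0,0,-0.003,0],[1,0,0,-0.003,0]]}}

```text
clock: 5.97
tool_pos: [0.4734, 0.027, 0.1239]
tcp_rot: [0.755, 0.656, 0.0, -0.0]
wrist_force: [0.4, 0.6, 0.1]
gripper_width: 0.723
finger_force: 30.0
```

Emit:
{"op": "play_rows", "data": {"steps": [[1,0,0,-0.001,0],[1,0,0,-0.002,0],[1,0,0,-0.003,0],[1,0,0,-0.003,0]]}}

```text
clock: 6.3
tool_pos: [0.4738, 0.0278, 0.1218]
tcp_rot: [0.755, 0.656, 0.001, -0.0]
wrist_force: [-2.0, 4.6, 8.0]
gripper_width: 0.727
finger_force: 30.0
```

Contact at TCP z ≈ 0.122. Pressing on carefully.

Emit:
{"op": "play_rows", "data": {"steps": [[1,0,0,-0.0007,0],[1,0,0,-0.0015,0],[1,0,0,-0.0015,0]]}}

```text
clock: 6.55
tool_pos: [0.4741, 0.0278, 0.1205]
tcp_rot: [0.755, 0.656, 0.001, 0.0]
wrist_force: [-1.9, 5.3, 8.4]
gripper_width: 0.723
finger_force: 30.0
```

Emit:
{"op": "play_rows", "data": {"steps": [[1,0,0,-0.001,0],[1,0,0,-0.002,0],[1,0,0,-0.003,0],[1,0,0,-0.004,0],[1,0,0,-0.004,0]]}}

```text
clock: 6.97
tool_pos: [0.4746, 0.0278, 0.1166]
tcp_rot: [0.755, 0.656, 0.002, 0.001]
wrist_force: [0.3, 4.5, 7.5]
gripper_width: 0.723
finger_force: 30.0
```

```bash
python3 - <<'E'
from h import *
s=Cam("side")
cv2.imwrite("pics/l2.png",cv2.resize(s.im[180:280,280:413],(800,600)))
E
```

```text
(no output)
```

View pics/l2.png

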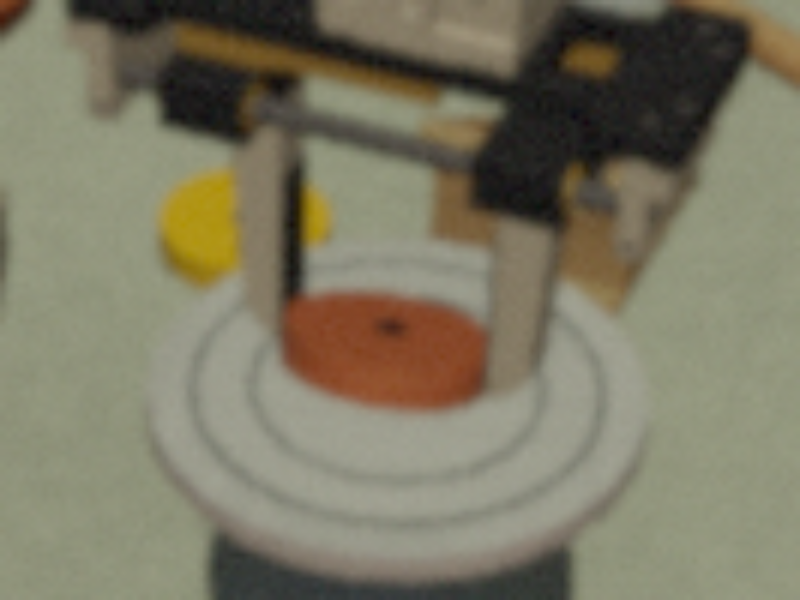

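The crop shows the disc pivoting towards flat in the fingers, dot at crop (390,327). Continuing.

Emit:
{"op": "play_rows", "data": {"steps": [[1,0,0,-0.001,0],[1,0,0,-0.002,0],[1,0,0,-0.003,0],[1,0,0,-0.004,0],[1,0,0,-0.005,0],[1,0,0,-0.006,0],[1,0,0,-0.006,0]]}}

```text
clock: 7.6
tool_pos: [0.4748, 0.0275, 0.1104]
tcp_rot: [0.755, 0.656, 0.001, 0.001]
wrist_force: [0.6, 3.8, 6.4]
gripper_width: 0.727
finger_force: 30.0
```

Emit:
{"op": "play_rows", "data": {"steps": [[1,0,0,-0.001,0],[1,0,0,-0.002,0],[1,0,0,-0.003,0],[1,0,0,-0.003,0]]}}

```text
clock: 7.93
tool_pos: [0.4747, 0.0274, 0.1073]
tcp_rot: [0.755, 0.656, 0.001, 0.001]
wrist_force: [1.7, 3.5, 5.2]
gripper_width: 0.726
finger_force: 30.0
```

Emit:
{"op": "play_rows", "data": {"steps": [[1,0,0,-0.0005,0],[1,0,0,-0.001,0],[1,0,0,-0.001,0]]}}

```text
clock: 8.18
tool_pos: [0.4748, 0.0274, 0.1064]
tcp_rot: [0.755, 0.656, 0.001, 0.001]
wrist_force: [0.9, 3.8, 5.7]
gripper_width: 0.72
finger_force: 30.0
```

```bash
cat > st.py <<'E'
from h import *
s=Cam("side");q=sense();print(q['clock'],q['tool_pos'],q['wrist_force'],q['ft_torque'])
E
python3 st.py
```

```text
8.2333 [0.47475221 0.02739904 0.10642904] [0.40299501 2.49399765 4.37333852] [ 0.43555248 -0.0996809   0.0215131 ]
```

Emit:
{"op": "play_rows", "data": {"steps": [[1,0,0,-0.0005,0],[1,0,0,-0.001,0],[1,0,0,-0.001,0]]}}

```text
clock: 8.48
tool_pos: [0.4747, 0.0274, 0.1054]
tcp_rot: [0.755, 0.656, 0.001, 0.001]
wrist_force: [1.0, 3.7, 5.2]
gripper_width: 0.722
finger_force: 30.0
```

Emit:
{"op": "play_rows", "data": {"steps": [[1,0,0,-0.0005,0],[1,0,0,-0.001,0],[1,0,0,-0.001,0]]}}

```text
clock: 8.73
tool_pos: [0.4748, 0.0273, 0.1046]
tcp_rot: [0.755, 0.656, 0.001, 0.001]
wrist_force: [0.5, 2.7, 7.4]
gripper_width: 0.727
finger_force: 30.0
```

Emit:
{"op": "play_rows", "data": {"steps": [[1,0,0,-0.0005,0],[1,0,0,-0.0005,0]]}}

```text
clock: 8.9
tool_pos: [0.4748, 0.0273, 0.1046]
tcp_rot: [0.755, 0.656, 0.001, 0.001]
wrist_force: [-1.2, 3.8, 11.7]
gripper_width: 0.726
finger_force: 30.0
```

Flat: the force rises without further descent. Relieve, release, raise straight up.

Emit:
{"op": "play_rows", "data": {"steps": [[1,0,0,0.0005,0],[0,0,0,0.0005,0],[0,0,0,0.0005,0],[0,0,0,0.0005,0],[0,0,0,0.0005,0],[0,0,0,0.01,0],[0,0,0,0.04,0],[0,0,0,0.07,0]]}}

```text
clock: 9.57
tool_pos: [0.4723, 0.027, 0.1729]
tcp_rot: [0.755, 0.656, -0.001, -0.001]
wrist_force: [1.2, 0.6, 0.7]
gripper_width: 1.0
finger_force: 0.0
```

Emit:
{"op": "play_rows", "data": {"steps": [[0,0.014,-0.038,0,5],[0,0.028,-0.076,0,10],[0,0.042,-0.114,0,15],[0,0.056,-0.152,0,19.5],[0,0.07,-0.19,0,19.5],[0,0.084,-0.228,0,19.5],[0,0.098,-0.266,0,19.5],[0,0.112,-0.304,0,19.5]]}}

```text
clock: 10.23
tool_pos: [0.5858, -0.2793, 0.1733]
tcp_rot: [0.633, 0.774, 0.0, 0.0]
wrist_force: [0.9, -0.1, 0.6]
gripper_width: 1.003
finger_force: 0.0
```

Emit:
{"op": "play_rows", "data": {"steps": [[0,0.0162,-0.0352,-0.01,0],[0,0.0162,-0.0352,-0.04,0],[0,0.0162,-0.0352,-0.07,0],[0,0.0162,-0.0352,-0.07,0],[0,0.0162,-0.0352,-0.07,0]]}}

```text
clock: 10.65
tool_pos: [0.6004, -0.3116, 0.1012]
tcp_rot: [0.633, 0.774, -0.0, -0.002]
wrist_force: [0.0, 0.8, 0.0]
gripper_width: 0.999
finger_force: 0.0
```

```bash
python3 - <<'E'
from h import *
t=Cam("top");s=Cam("side");q=sense();print(q['clock'],q['tool_pos'],q['tcp_rot'])
yy,xx=np.mgrid[:480,:640]
for c,x,y,z in((t,298,258,.095),(s,346,238,.095)):
    m=win(cv2.inRange(hsv(c),(0,120,40),(12,255,255)),x,y,30);k=biggest(m);e=cv2.fitEllipse(k);print("disc",e,c.plane(e[0],z))
    g=cv2.cvtColor(c.im,cv2.COLOR_BGR2GRAY).astype(float);w0=np.hypot(xx-e[0][0],yy-e[0][1])<6
    w=np.where(w0,np.clip(np.median(g[w0])*.75-g,0,None),0);d=((w*xx).sum()/w.sum(),(w*yy).sum()/w.sum());print("dot",d,c.plane(d,.095))
m=win(cv2.inRange(hsv(t),(75,0,0),(140,90,255)),299,258,45)
m=cv2.morphologyEx(m,cv2.MORPH_CLOSE,np.ones((7,7)));e=cv2.fitEllipse(cv2.convexHull(biggest(m)));print("wheel",e,t.plane(e[0],.081))
cv2.imwrite("pics/p1.png",np.hstack([cv2.resize(t.im[208:308,248:348],(400,400)),cv2.resize(s.im[190:290,296:396],(400,400))]))
E
```

```text
10.75 [ 0.60247141 -0.3125319   0.10488705] [6.32499126e-01 7.74560244e-01 3.79783383e-05 1.13269286e-03]
disc ((295.70574951171875, 256.66357421875), (29.244544982910156, 29.477998733520508), 11.97555923461914) [0.47634438 0.03109464 0.095     ]
dot (np.float64(295.6808510638298), np.float64(256.5656028368794)) [0.47655902 0.03114603 0.095     ]
disc ((343.45654296875, 242.4514923095703), (25.408397674560547, 34.028194427490234), 91.55215454101562) [0.47460452 0.04090878 0.095     ]
dot (np.float64(343.4780487804878), np.float64(239.33658536585367)) [0.47699527 0.0319089  0.095     ]
wheel ((304.15716552734375, 270.4661560058594), (75.62220001220703, 101.0809097290039), 153.1273651123047) [0.44656265 0.0134835  0.081     ]
```

View pics/p1.png

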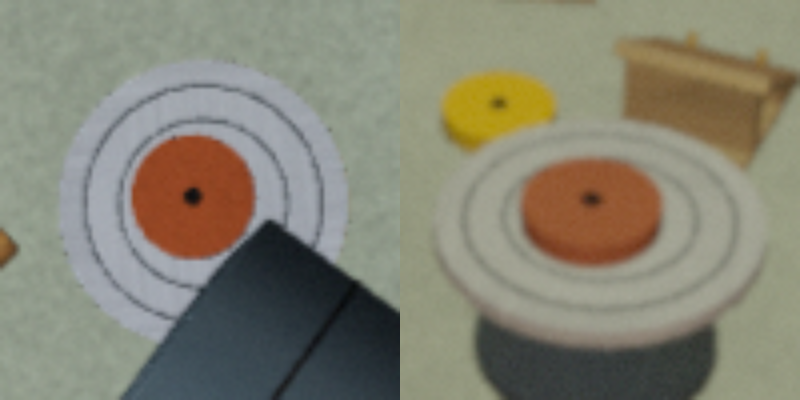

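Both crops show the large disc flat on the wheel. Its dot is at top (295.7,256.6) and the wheel centre at (298.3,258.7), so it sits about 6 mm off: +3 mm x, +5 mm y. That margin is thin, so I'll re-grip it and slide it in before going on.

Emit:
{"op": "play_rows", "data": {"steps": [[0,0,0,0.03,0],[0,-0.014,0.037,0.05,0],[0,-0.028,0.074,0.06,0],[0,-0.042,0.111,0.06,0],[0,-0.056,0.148,0.06,0],[0,-0.07,0.185,0.06,0],[0,-0.084,0.222,0.06,0],[0,-0.098,0.259,0.06,0]]}}

```text
clock: 11.42
tool_pos: [0.5039, -0.0517, 0.166]
tcp_rot: [0.632, 0.775, 0.001, 0.003]
wrist_force: [0.8, 1.2, 0.3]
gripper_width: 0.999
finger_force: 0.0
```

Emit:
{"op": "play_rows", "data": {"steps": [[0,-0.015,0.04,0,0],[0,-0.0295,0.08,0,0],[0,-0.0295,0.0845,-0.015,0],[0,-0.0295,0.0845,-0.035,0],[0,-0.0295,0.0845,-0.045,0],[0,-0.0295,0.0845,-0.045,0],[0,-0.0295,0.0845,-0.045,0]]}}

```text
clock: 12.0
tool_pos: [0.4748, 0.031, 0.1191]
tcp_rot: [0.633, 0.774, 0.0, 0.001]
wrist_force: [0.4, -0.0, -0.4]
gripper_width: 1.004
finger_force: 0.0
```

```bash
python3 st.py
```

```text
12.05 [0.47515223 0.03073473 0.11929474] [ 0.56751427 -0.62620968 -0.44164867] [-0.13841922  0.04228439  0.02732737]
```

Emit:
{"op": "play_rows", "data": {"steps": [[0,0,0,-0.007,0],[0,0,0,-0.012,0],[0,0,0,-0.014,0],[0,0,0,-0.014,0],[1,0,0,-0.014,0],[1,0,0,-0.014,0],[1,0,0,-0.014,0],[1,0,0,-0.014,0]]}}

```text
clock: 12.72
tool_pos: [0.4742, 0.0312, 0.1041]
tcp_rot: [0.633, 0.774, 0.0, 0.0]
wrist_force: [0.4, 0.3, -0.1]
gripper_width: 0.761
finger_force: 0.1
```

Emit:
{"op": "play_rows", "data": {"steps": [[1,-0.001,-0.002,0,0],[1,-0.002,-0.004,0,0],[1,-0.0033,-0.006,0,0],[1,-0.0033,-0.006,0,0],[1,-0.0033,-0.006,0,0]]}}

```text
clock: 13.13
tool_pos: [0.4707, 0.0249, 0.1041]
tcp_rot: [0.633, 0.774, -0.0, 0.0]
wrist_force: [-0.7, -0.8, 1.8]
gripper_width: 0.724
finger_force: 30.0
```

```bash
python3 st.py
```

```text
13.1833 [0.47072    0.0248688  0.10407344] [-0.229561   -0.81207851  1.63344124] [-0.25916806  0.16388175  0.03278394]
```

Emit:
{"op": "play_rows", "data": {"steps": [[0,0,0,0,0],[0,0,0,0,0],[0,0,0,0.002,0],[0,0,0,0.03,0],[0,0,0,0.06,0],[0,0.012,-0.03,0.065,0],[0,0.026,-0.068,0.065,0],[0,0.04,-0.106,0.065,0]]}}

```text
clock: 13.85
tool_pos: [0.5117, -0.0813, 0.1703]
tcp_rot: [0.632, 0.775, 0.001, 0.001]
wrist_force: [0.7, 0.7, -0.0]
gripper_width: 0.999
finger_force: 0.0
```

Emit:
{"op": "play_rows", "data": {"steps": [[0,0.014,-0.038,0,0],[0,0.028,-0.076,0,0],[0,0.042,-0.114,0,0],[0,0.056,-0.152,0,0],[0,0.07,-0.19,0,0],[0,0.085,-0.228,-0.01,0],[0,0.0875,-0.231,-0.04,0],[0,0.0875,-0.231,-0.05,0]]}}

```text
clock: 14.52
tool_pos: [0.5975, -0.3139, 0.115]
tcp_rot: [0.634, 0.773, -0.0, -0.002]
wrist_force: [-1.2, 0.9, -0.3]
gripper_width: 0.999
finger_force: 0.0
```

```bash
cat > d.py <<'E'
from h import *
yy,xx=np.mgrid[:480,:640]
def dots(lo,hi,tw,sw,z,names=("top","side")):
    for n in names:
        c=Cam(n);x,y=tw if n=="top" else sw
        m=win(cv2.inRange(hsv(c),lo,hi),x,y,26);e=cv2.fitEllipse(biggest(m))
        g=cv2.cvtColor(c.im,cv2.COLOR_BGR2GRAY).astype(float);cy=e[0][1]-(3 if n=="side" else 0)
        w0=np.hypot(xx-e[0][0],yy-cy)<5
        w=np.where(w0,np.clip(np.median(g[w0])*.75-g,0,None),0);d=((w*xx).sum()/w.sum(),(w*yy).sum()/w.sum())
        print(n,"ell",np.round(e[0],1),np.round(e[1],1),"dot",np.round(d,2),c.plane(d,z).round(4))
    q=sense();print(q['clock'],q['tool_pos'].round(4),q['wrist_force'].round(1))
E
python3 -c "
from d import *
dots((0,120,40),(12,255,255),(298,258),(346,238),.095)"
```

```text
top ell [298.7 259.2] [29.3 29.7] dot [298.69 258.94] [0.4713 0.0247 0.095 ]
side ell [346.9 241. ] [25.1 33.6] dot [347.08 237.87] [0.4716 0.0256 0.095 ]
14.6167 [ 0.5963 -0.3103  0.1153] [0.4 0.3 0.3]
```

The large disc is now 2.4 mm from the axis, and both cameras agree. Picking the middle disc.

Emit:
{"op": "play_rows", "data": {"steps": [[0,0.004,-0.002,0,0],[0,0.004,-0.002,-0.02,0],[0,0.004,-0.002,-0.04,0],[0,0.004,-0.002,-0.047,0],[0,0.004,-0.002,-0.05,0],[0,0.004,-0.002,-0.05,0],[0,0.004,-0.002,-0.05,0]]}}

```text
clock: 15.2
tool_pos: [0.6032, -0.3138, 0.0706]
tcp_rot: [0.632, 0.775, 0.0, 0.001]
wrist_force: [-0.0, 0.2, 0.0]
gripper_width: 1.002
finger_force: 0.0
```

```bash
python3 st.py
```

```text
15.25 [ 0.60324503 -0.31406723  0.07072481] [ 0.48066783 -0.41782128 -0.085495  ] [-0.09443427  0.02525969  0.00671126]
```

Emit:
{"op": "play_rows", "data": {"steps": [[0,-0.0025,0.0018,-0.003,0],[0,-0.0025,0.0018,-0.0053,0],[0,-0.0025,0.0018,-0.0053,0],[1,-0.0025,0.0018,-0.0053,0],[1,-0.0025,0.0018,-0.0053,0],[1,-0.0025,0.0018,-0.0053,0],[1,-0.0025,0.0018,-0.0053,0],[1,-0.0025,0.0018,-0.0053,0]]}}

```text
clock: 15.92
tool_pos: [0.5982, -0.3109, 0.0644]
tcp_rot: [0.633, 0.774, -0.0, -0.002]
wrist_force: [-5.7, 4.2, 8.0]
gripper_width: 0.694
finger_force: 5.0
```

Emit:
{"op": "play_rows", "data": {"steps": [[1,0,0,0,0],[1,0,0,0,0],[1,0,0,0,0]]}}

```text
clock: 16.17
tool_pos: [0.6003, -0.311, 0.0648]
tcp_rot: [0.633, 0.774, 0.001, 0.0]
wrist_force: [-0.3, 3.8, 6.0]
gripper_width: 0.616
finger_force: 34.9
```

Emit:
{"op": "play_rows", "data": {"steps": [[1,0,0,0.01,0],[1,0,0,0.035,0],[1,0,0,0.065,0],[1,0,0,0.095,0],[1,-0.012,0.032,0.1,0],[1,-0.025,0.068,0.1,0],[1,-0.039,0.105,0.1,0],[1,-0.053,0.142,0.1,0]]}}

```text
clock: 16.83
tool_pos: [0.5461, -0.1692, 0.1643]
tcp_rot: [0.633, 0.774, 0.0, 0.0]
wrist_force: [-0.0, 1.5, -0.9]
gripper_width: 0.612
finger_force: 30.0
```

Emit:
{"op": "play_rows", "data": {"steps": [[1,-0.014,0.037,0,0],[1,-0.028,0.074,0,0],[1,-0.042,0.111,0,0],[1,-0.056,0.148,0,0],[1,-0.067,0.18,0,0],[1,-0.073,0.198,0,0],[1,-0.073,0.198,0,0],[1,-0.073,0.198,0,0]]}}

```text
clock: 17.5
tool_pos: [0.4739, 0.0285, 0.1643]
tcp_rot: [0.632, 0.775, 0.0, 0.001]
wrist_force: [0.5, 0.2, -0.9]
gripper_width: 0.617
finger_force: 30.0
```

```bash
python3 st.py; python3 - <<'E'
from h import *
s=Cam("side");print([s.proj(p) for p in((.473,.0262,.109),)]);cv2.imwrite("pics/m1.png",cv2.resize(s.im[170:270,280:413],(800,600)))
E
```

```text
17.55 [0.47446721 0.02765135 0.1642607 ] [ 0.24083217 -0.51386605  0.21849334] [-0.08695542  0.05972798 -0.01693066]
[array([346.49608139, 232.12459247])]
```

Lower to just above the expected contact (about 0.132).

Emit:
{"op": "play_rows", "data": {"steps": [[1,0,0,-0.01,0],[1,0,0,-0.02,0],[1,0,0,-0.026,0],[1,0,0,-0.028,0],[1,0,0,-0.029,0],[1,0,0,-0.03,0],[1,0,0,-0.03,0]]}}

```text
clock: 18.18
tool_pos: [0.4737, 0.0274, 0.1339]
tcp_rot: [0.633, 0.774, -0.001, 0.0]
wrist_force: [-2.5, -2.2, 5.1]
gripper_width: 0.613
finger_force: 30.0
```

Emit:
{"op": "play_rows", "data": {"steps": [[1,0,0,-0.001,0],[1,0,0,-0.002,0],[1,0,0,-0.002,0]]}}

```text
clock: 18.43
tool_pos: [0.4741, 0.0269, 0.1327]
tcp_rot: [0.632, 0.775, -0.001, 0.001]
wrist_force: [-3.6, -4.5, 8.7]
gripper_width: 0.618
finger_force: 30.0
```

Emit:
{"op": "play_rows", "data": {"steps": [[1,0,0,-0.001,0],[1,0,0,-0.002,0],[1,0,0,-0.003,0],[1,0,0,-0.004,0],[1,0,0,-0.005,0],[1,0,0,-0.005,0]]}}

```text
clock: 18.93
tool_pos: [0.4754, 0.0268, 0.1281]
tcp_rot: [0.633, 0.774, 0.0, 0.002]
wrist_force: [-1.2, -4.5, 7.8]
gripper_width: 0.619
finger_force: 30.0
```

```bash
python3 -c "
from d import *
dots((0,120,40),(12,255,255),(298,258),(346,238),.095,('side',))"
```

```text
side ell [347.4 243.8] [19.4 31.3] dot [348.24 244.15] [0.4647 0.0432 0.095 ]
18.9833 [0.4754 0.0268 0.1281] [-1.5 -4.1  8.1]
```

Emit:
{"op": "play_rows", "data": {"steps": [[1,0,0,-0.001,0],[1,0,0,-0.002,0],[1,0,0,-0.003,0],[1,0,0,-0.004,0],[1,0,0,-0.005,0],[1,0,0,-0.006,0],[1,0,0,-0.006,0]]}}

```text
clock: 19.57
tool_pos: [0.4758, 0.0267, 0.1221]
tcp_rot: [0.633, 0.774, 0.001, 0.002]
wrist_force: [0.4, -4.5, 8.0]
gripper_width: 0.618
finger_force: 30.0
```

Emit:
{"op": "play_rows", "data": {"steps": [[1,0,0,-0.0005,0],[1,0,0,-0.001,0],[1,0,0,-0.001,0]]}}

```text
clock: 19.82
tool_pos: [0.4758, 0.0267, 0.1212]
tcp_rot: [0.633, 0.774, 0.001, 0.002]
wrist_force: [-0.2, -5.2, 8.4]
gripper_width: 0.617
finger_force: 30.0
```

Emit:
{"op": "play_rows", "data": {"steps": [[1,0,0,-0.0005,0],[1,0,0,-0.001,0],[1,0,0,-0.001,0]]}}

```text
clock: 20.07
tool_pos: [0.4758, 0.0267, 0.1202]
tcp_rot: [0.633, 0.774, 0.001, 0.002]
wrist_force: [-0.3, -4.8, 7.0]
gripper_width: 0.617
finger_force: 30.0
```

Emit:
{"op": "play_rows", "data": {"steps": [[1,0,0,-0.0004,0],[1,0,0,-0.0008,0],[1,0,0,-0.0008,0]]}}

```text
clock: 20.32
tool_pos: [0.4759, 0.0267, 0.1194]
tcp_rot: [0.633, 0.774, 0.001, 0.002]
wrist_force: [0.8, -4.4, 7.8]
gripper_width: 0.62
finger_force: 30.0
```

Emit:
{"op": "play_rows", "data": {"steps": [[1,0,0,-0.0005,0],[1,0,0,-0.0005,0]]}}

```text
clock: 20.48
tool_pos: [0.4759, 0.0268, 0.1188]
tcp_rot: [0.633, 0.774, 0.001, 0.002]
wrist_force: [-0.3, -4.4, 7.4]
gripper_width: 0.616
finger_force: 30.0
```

Emit:
{"op": "play_rows", "data": {"steps": [[1,0,0,-0.0005,0],[1,0,0,-0.0005,0]]}}

```text
clock: 20.65
tool_pos: [0.4759, 0.0268, 0.1184]
tcp_rot: [0.633, 0.774, 0.001, 0.002]
wrist_force: [0.6, -4.5, 7.7]
gripper_width: 0.616
finger_force: 30.0
```

Emit:
{"op": "play_rows", "data": {"steps": [[1,0,0,-0.0004,0],[1,0,0,-0.0008,0],[1,0,0,-0.0008,0]]}}

```text
clock: 20.9
tool_pos: [0.4759, 0.0268, 0.1176]
tcp_rot: [0.633, 0.774, 0.001, 0.002]
wrist_force: [0.3, -4.8, 7.0]
gripper_width: 0.616
finger_force: 30.0
```

Emit:
{"op": "play_rows", "data": {"steps": [[1,0,0,-0.0004,0],[1,0,0,-0.0004,0]]}}

```text
clock: 21.07
tool_pos: [0.4759, 0.0268, 0.1173]
tcp_rot: [0.633, 0.774, 0.001, 0.002]
wrist_force: [-0.3, -4.5, 8.8]
gripper_width: 0.621
finger_force: 30.7
```

```bash
python3 - <<'E'
from h import *
s=Cam("side");cv2.imwrite("pics/m2.png",cv2.resize(s.im[195:270,300:400],(800,600),interpolation=cv2.INTER_CUBIC))
q=sense();print(q['tool_pos'],q['wrist_force'])
E
```

```text
[0.47587536 0.02678686 0.11732842] [-0.7701935  -4.02370036  9.29175632]
```

View pics/m2.png

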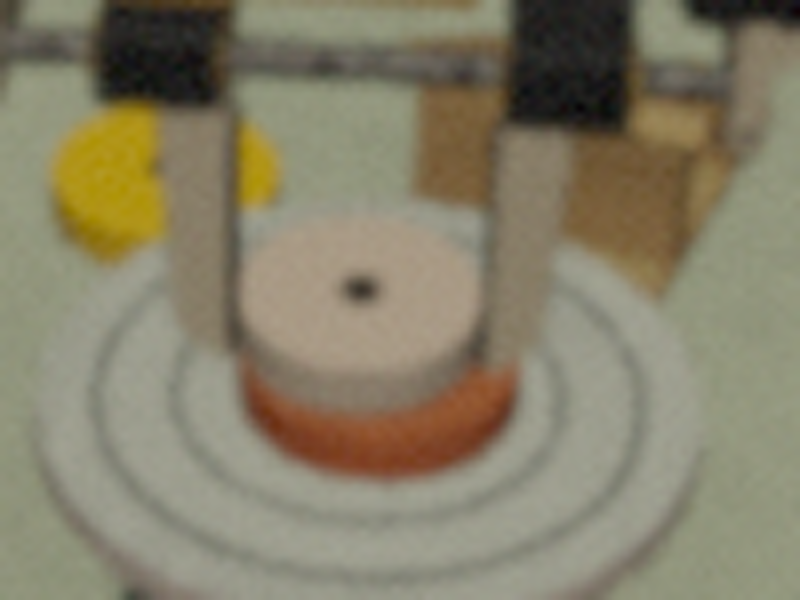

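The middle disc is nearly flat on the large one: dot at crop (360,288), face ellipse slightly too open, so a few degrees remain. A bit more.

Emit:
{"op": "play_rows", "data": {"steps": [[1,0,0,-0.0004,0],[1,0,0,-0.0008,0],[1,0,0,-0.0008,0]]}}

```text
clock: 21.37
tool_pos: [0.4759, 0.0268, 0.1173]
tcp_rot: [0.633, 0.774, 0.001, 0.003]
wrist_force: [-2.5, -4.1, 15.1]
gripper_width: 0.617
finger_force: 33.9
```

Emit:
{"op": "play_rows", "data": {"steps": [[1,0,0,-0.0004,0],[1,0,0,-0.0004,0]]}}

```text
clock: 21.53
tool_pos: [0.4759, 0.0268, 0.1172]
tcp_rot: [0.633, 0.774, 0.001, 0.003]
wrist_force: [-3.3, -4.5, 18.6]
gripper_width: 0.616
finger_force: 35.1
```

Flat, since the force rises with no travel. Relieve and release.

Emit:
{"op": "play_rows", "data": {"steps": [[1,0,0,0.0012,0],[1,0,0,0.0012,0],[0,0,0,0.0012,0],[0,0,0,0.0012,0],[0,0,0,0.0012,0],[0,0,0,0.0012,0],[0,0,0,0.02,0],[0,0,0,0.05,0]]}}

```text
clock: 22.2
tool_pos: [0.472, 0.0284, 0.1627]
tcp_rot: [0.633, 0.774, -0.001, -0.003]
wrist_force: [-0.1, 0.5, 0.9]
gripper_width: 0.98
finger_force: 0.0
```

Emit:
{"op": "play_rows", "data": {"steps": [[0,0.012,0.035,0.01,-1],[0,0.024,0.07,0.01,-2],[0,0.036,0.105,0.01,-3],[0,0.048,0.14,0.01,-4],[0,0.06,0.175,0.01,-5],[0,0.072,0.21,0.01,-5],[0,0.08,0.24,0.01,-5],[0,0.08,0.24,0.01,-5]]}}

```text
clock: 22.87
tool_pos: [0.5547, 0.2735, 0.1741]
tcp_rot: [0.664, 0.747, 0.002, -0.001]
wrist_force: [-1.1, -1.0, -0.7]
gripper_width: 1.001
finger_force: 0.0
```

```bash
python3 - <<'E'
from d import *
dots((0,0,140),(180,60,255),(298,257),(346,232),.109)
t=Cam("top");s=Cam("side")
for c,x,y in((t,298,257),(s,346,240)):
    m=win(cv2.inRange(hsv(c),(0,120,40),(12,255,255)),x,y,32);k=biggest(m);h=cv2.convexHull(k);print("red",cv2.minEnclosingCircle(k),cv2.fitEllipse(h))
    if c is t: print(t.plane(cv2.minEnclosingCircle(k)[0],.095))
cv2.imwrite("pics/m3.png",np.hstack([cv2.resize(c.im[y-40:y+40,x-40:x+40],(400,400),interpolation=cv2.INTER_CUBIC) for c,x,y in((t,298,257),(s,346,238))]))
q=sense();print(q['tool_pos'],q['tcp_rot'])
E
```

```text
top ell [297.2 258.2] [53.5 57.9] dot [299.73 260.09] [0.4679 0.022  0.109 ]
side ell [343.5 234.9] [51.5 61.3] dot [348.   231.46] [0.4708 0.0234 0.109 ]
22.9667 [0.5536 0.2691 0.1738] [-0.  -0.5  0.6]
red ((299.4042663574219, 263.8085021972656), 15.185754776000977) ((299.49566650390625, 263.51446533203125), (29.9886474609375, 30.596399307250977), 177.90283203125)
[0.46064029 0.02325371 0.095     ]
red ((352.5, 242.0), 16.77060890197754) ((352.616943359375, 242.0439453125), (24.760629653930664, 34.17820358276367), 88.77715301513672)
[0.55342584 0.26731997 0.17411386] [ 6.65894612e-01  7.46045630e-01 -5.03592297e-04 -1.73792416e-04]
```

View pics/m3.png

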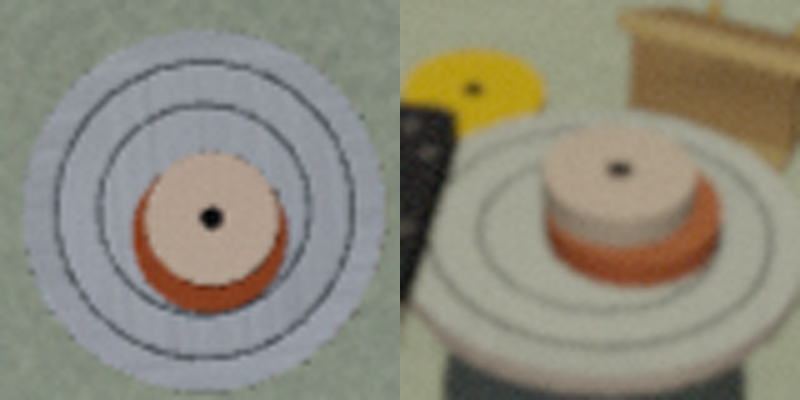

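Top crop: the white disc sits flat, dot at (299.7,260.1). The terracotta disc below has been dragged about 10 mm toward −x to (0.461,0.023); the fingertips evidently touched its top when opening. That puts the wheel top at about 0.084. I'll grip the large disc with the white one riding on it and slide both back, then trim the middle disc. The small disc will be gripped 3 mm higher.

Emit:
{"op": "play_rows", "data": {"steps": [[0,-0.013,-0.037,0,0],[0,-0.026,-0.074,0,0],[0,-0.039,-0.111,0,0],[0,-0.052,-0.148,0,0],[0,-0.065,-0.185,0,0],[0,-0.078,-0.222,0,0],[0,-0.0904,-0.2443,0,0],[0,-0.0904,-0.2443,0,0]]}}

```text
clock: 23.73
tool_pos: [0.4607, 0.0192, 0.1746]
tcp_rot: [0.668, 0.744, -0.001, 0.0]
wrist_force: [-0.0, 0.6, 0.4]
gripper_width: 1.002
finger_force: 0.0
```

```bash
python3 st.py
```

```text
23.7833 [0.46195795 0.02090997 0.17480069] [0.32767755 0.25224091 0.13919518] [-0.0474051   0.0040049   0.04654285]
```

Emit:
{"op": "play_rows", "data": {"steps": [[0,0.002,0.002,-0.02,0],[0,0.002,0.002,-0.04,0],[0,0.002,0.002,-0.055,0],[0,0.002,0.002,-0.064,0],[0,0.002,0.002,-0.0675,0],[0,0.002,0.002,-0.0675,0],[0,0.002,0.002,-0.0675,0]]}}

```text
clock: 24.37
tool_pos: [0.4659, 0.0258, 0.1074]
tcp_rot: [0.666, 0.746, 0.0, 0.0]
wrist_force: [0.1, 0.9, 1.4]
gripper_width: 1.001
finger_force: 0.0
```

```bash
python3 st.py
```

```text
24.4167 [0.46615765 0.02577275 0.10773259] [0.79309912 0.34020086 0.03101741] [-6.11047875e-02  6.74684756e-02 -3.46040510e-05]
```

Emit:
{"op": "play_rows", "data": {"steps": [[0,-0.002,-0.0025,-0.001,0],[0,-0.002,-0.0025,-0.001,0],[1,-0.002,-0.0025,-0.001,0],[1,-0.002,-0.0025,-0.001,0],[1,-0.002,-0.0025,-0.001,0],[1,-0.002,-0.0025,-0.001,0],[1,-0.002,-0.0025,-0.001,0],[1,-0.002,-0.0025,-0.001,0]]}}

```text
clock: 25.08
tool_pos: [0.4632, 0.0232, 0.106]
tcp_rot: [0.666, 0.746, -0.0, -0.0]
wrist_force: [-1.1, 0.8, 2.8]
gripper_width: 0.72
finger_force: 30.0
```

```bash
python3 st.py
```

```text
25.1333 [0.46319528 0.02322465 0.10598802] [-1.00611901 -0.36389383  2.58189252] [-0.15928596  0.44463441 -0.02762653]
```

Emit:
{"op": "play_rows", "data": {"steps": [[1,0.002,0.001,0,0],[1,0.004,0.002,0,0],[1,0.006,0.003,0,0],[1,0.008,0.003,0,0],[1,0.0097,0.003,0,0],[1,0.0097,0.003,0,0],[1,0.0097,0.003,0,0]]}}

```text
clock: 25.72
tool_pos: [0.4734, 0.0264, 0.106]
tcp_rot: [0.666, 0.746, 0.0, -0.0]
wrist_force: [-2.1, 0.7, 3.6]
gripper_width: 0.722
finger_force: 30.0
```

Emit:
{"op": "play_rows", "data": {"steps": [[0,0,0,0,0],[0,0,0,0,0],[0,0,0,0,0],[0,0,0,0.005,0],[0,0,0,0.015,0],[0,0,0,0.015,0]]}}

```text
clock: 26.22
tool_pos: [0.4743, 0.026, 0.1224]
tcp_rot: [0.666, 0.746, 0.001, 0.001]
wrist_force: [-0.3, 0.2, 0.3]
gripper_width: 0.996
finger_force: 0.0
```

```bash
python3 st.py; python3 - <<'E'
from h import *
yy,xx=np.mgrid[:480,:640]
s=Cam("side");H=hsv(s)
m=win(cv2.inRange(H,(0,120,40),(12,255,255)),347,243,32);k=biggest(m);print("red",cv2.boundingRect(k))
g=cv2.cvtColor(s.im,cv2.COLOR_BGR2GRAY).astype(float);w0=np.hypot(xx-347,yy-231)<8
w=np.where(w0&(g<70),1.,0);d=((w*xx).sum()/w.sum(),(w*yy).sum()/w.sum());print(d,w.sum(),s.plane(d,.109),s.plane(d,.112))
for p in((.473,.0262,.0845),(.473,.0262,.0985),(.473,.0262,.1125)):print(s.proj(p))
E
```

```text
26.2667 [0.47407299 0.02601865 0.12184911] [-0.94643618 -0.42565959 -0.07523918] [-0.04033985  0.10517407  0.02945635]
red (329, 235, 34, 20)
(np.float64(343.0), np.float64(231.0)) 1.0 [0.48020793 0.02477657 0.109     ] [0.47926783 0.02851154 0.112     ]
[346.13383079 242.17379968]
[346.33920873 236.47640268]
[346.5489245  230.65866982]
```

The large disc is back on the axis. Closing the fingers at the middle disc's level to centre it too.

Emit:
{"op": "play_rows", "data": {"steps": [[0,-0.001,0,0,0],[1,-0.001,0,0,0],[1,-0.001,0,0,0],[1,-0.001,0,0,0],[1,-0.001,0,0,0],[1,-0.001,0,0,0],[1,-0.001,0,0,0],[1,-0.001,0,0,0]]}}

```text
clock: 26.98
tool_pos: [0.4722, 0.0262, 0.1209]
tcp_rot: [0.666, 0.746, -0.0, -0.0]
wrist_force: [0.6, 0.6, -1.2]
gripper_width: 0.615
finger_force: 30.0
```

Emit:
{"op": "play_rows", "data": {"steps": [[0,0,0,0,0],[0,0,0,0,0],[0,0,0,0,0],[0,0,0,0,0],[0,0,0,0.03,0],[0,0.01,0.03,0.05,0],[0,0.02,0.07,0.05,0],[0,0.03,0.11,0.05,0]]}}

```text
clock: 27.65
tool_pos: [0.5037, 0.1368, 0.1729]
tcp_rot: [0.667, 0.745, 0.001, 0.001]
wrist_force: [0.3, 0.2, -0.1]
gripper_width: 0.999
finger_force: 0.0
```

Emit:
{"op": "play_rows", "data": {"steps": [[0,0.012,0.038,0,0],[0,0.024,0.076,0,0],[0,0.036,0.114,0,0],[0,0.048,0.152,0,0],[0,0.056,0.18,0,0],[0,0.056,0.18,0,0]]}}

```text
clock: 28.15
tool_pos: [0.5587, 0.3215, 0.1704]
tcp_rot: [0.664, 0.747, 0.001, -0.0]
wrist_force: [-0.2, -0.8, 0.2]
gripper_width: 0.999
finger_force: 0.0
```

```bash
cat > c.py <<'E'
from h import *
yy,xx=np.mgrid[:480,:640]
def chk(z,x0=298,y0=257):
    t=Cam("top");g=cv2.cvtColor(t.im,cv2.COLOR_BGR2GRAY).astype(float);w0=np.hypot(xx-x0,yy-y0)<8
    w=np.where(w0,np.clip(np.median(g[w0])*.75-g,0,None),0);d=((w*xx).sum()/w.sum(),(w*yy).sum()/w.sum());print("dot",d,t.plane(d,z))
    m=win(cv2.inRange(hsv(t),(0,120,40),(12,255,255)),x0,y0,32);k=np.vstack([c for c in cv2.findContours(m,0,1)[0] if cv2.contourArea(c)>3])
    e=cv2.minEnclosingCircle(k);print("red",e,t.plane(e[0],.0985))
    q=sense();print(q['clock'],q['tool_pos'],q['tcp_rot'])
E
python3 -c "
from c import *;chk(.1125)"
```

```text
dot (np.float64(298.55719410123555), np.float64(257.7540852929454)) [0.47278853 0.02431169 0.1125    ]
red ((297.8296203613281, 257.77093505859375), 15.274057388305664) [0.47363633 0.02637501 0.0985    ]
28.2 [0.55800838 0.31881284 0.17014833] [ 6.64461544e-01  7.47322426e-01 -6.08594111e-05 -2.12872222e-04]
```

Both discs are centred to within about 2 mm. Now the small disc at (0.5587, 0.3147), gripping at TCP z ≈ 0.068.

Emit:
{"op": "play_rows", "data": {"steps": [[0,0.0005,-0.004,-0.03,0],[0,0.0005,-0.004,-0.06,0],[0,0.0005,-0.004,-0.08,0],[0,0.0005,-0.004,-0.09,0],[0,0.0005,-0.004,-0.095,0],[0,0.0005,-0.004,-0.095,0],[0,0.0005,-0.004,-0.095,0]]}}

```text
clock: 28.78
tool_pos: [0.5594, 0.3119, 0.0771]
tcp_rot: [0.666, 0.746, 0.001, 0.0]
wrist_force: [-0.3, -0.3, 1.4]
gripper_width: 0.998
finger_force: 0.0
```

```bash
python3 st.py
```

```text
28.8333 [0.55972163 0.31219662 0.0775703 ] [ 0.39356757 -0.31710451  0.10936849] [-0.05651344  0.06026135 -0.03259638]
```

Emit:
{"op": "play_rows", "data": {"steps": [[0,-0.001,0.0025,-0.005,0],[0,-0.001,0.0025,-0.0093,0],[0,-0.001,0.0025,-0.0093,0],[1,-0.001,0.0025,-0.0093,0],[1,-0.001,0.0025,-0.0093,0],[1,-0.001,0.0025,-0.0093,0],[1,-0.001,0.0025,-0.0093,0],[1,-0.001,0.0025,-0.0093,0]]}}

```text
clock: 29.5
tool_pos: [0.5577, 0.3147, 0.0668]
tcp_rot: [0.666, 0.746, 0.0, 0.0]
wrist_force: [0.6, 0.5, 0.6]
gripper_width: 0.69
finger_force: 0.0
```

Emit:
{"op": "play_rows", "data": {"steps": [[1,0,0,0,0],[1,0,0,0,0],[1,0,0,0,0],[1,0,0,0,0]]}}

```text
clock: 29.83
tool_pos: [0.5577, 0.3147, 0.0667]
tcp_rot: [0.666, 0.746, 0.0, 0.0]
wrist_force: [0.4, 0.4, 0.3]
gripper_width: 0.51
finger_force: 30.0
```

Emit:
{"op": "play_rows", "data": {"steps": [[1,0,0,0.01,0],[1,0,0,0.035,0],[1,0,0,0.065,0],[1,0,0,0.095,0],[1,-0.01,-0.033,0.115,0],[1,-0.02,-0.067,0.12,0],[1,-0.03,-0.1,0.12,0],[1,-0.04,-0.135,0.12,0]]}}

```text
clock: 30.5
tool_pos: [0.5174, 0.1789, 0.1884]
tcp_rot: [0.665, 0.746, 0.001, 0.001]
wrist_force: [0.2, -1.0, 0.0]
gripper_width: 0.507
finger_force: 30.0
```

Emit:
{"op": "play_rows", "data": {"steps": [[1,-0.01,-0.035,0,0],[1,-0.02,-0.07,0,0],[1,-0.03,-0.1,0,0],[1,-0.038,-0.13,0,0],[1,-0.0445,-0.157,0,0],[1,-0.0445,-0.157,0,0],[1,-0.0445,-0.157,0,0]]}}

```text
clock: 31.08
tool_pos: [0.4732, 0.0216, 0.1875]
tcp_rot: [0.667, 0.745, 0.0, 0.0]
wrist_force: [0.5, 0.6, -0.6]
gripper_width: 0.507
finger_force: 30.0
```

```bash
python3 st.py
```

```text
31.1333 [0.47337401 0.0225399  0.1873652 ] [ 1.24554441  1.36226391 -0.5841296 ] [-0.0693697   0.0547272   0.00733932]
```

Emit:
{"op": "play_rows", "data": {"steps": [[1,0,0,-0.01,0],[1,0,0,-0.02,0],[1,0,0,-0.028,0],[1,0,0,-0.032,0],[1,0,0,-0.034,0],[1,0,0,-0.035,0],[1,0,0,-0.035,0]]}}

```text
clock: 31.72
tool_pos: [0.4731, 0.023, 0.1514]
tcp_rot: [0.666, 0.746, -0.0, -0.0]
wrist_force: [0.9, -0.1, 0.2]
gripper_width: 0.507
finger_force: 30.0
```

Emit:
{"op": "play_rows", "data": {"steps": [[1,0,0,-0.001,0],[1,0,0,-0.002,0],[1,0,0,-0.003,0],[1,0,0,-0.003,0]]}}

```text
clock: 32.05
tool_pos: [0.4731, 0.0227, 0.1487]
tcp_rot: [0.666, 0.746, 0.0, 0.0]
wrist_force: [-0.3, 0.6, -0.2]
gripper_width: 0.505
finger_force: 30.0
```

Emit:
{"op": "play_rows", "data": {"steps": [[1,0,0,-0.001,0],[1,0,0,-0.002,0],[1,0,0,-0.003,0],[1,0,0,-0.003,0]]}}

```text
clock: 32.38
tool_pos: [0.4733, 0.0234, 0.1467]
tcp_rot: [0.666, 0.746, 0.001, -0.0]
wrist_force: [-2.9, 2.5, 9.9]
gripper_width: 0.508
finger_force: 30.1
```

Emit:
{"op": "play_rows", "data": {"steps": [[1,0,0,-0.001,0],[1,0,0,-0.002,0],[1,0,0,-0.003,0],[1,0,0,-0.003,0]]}}

```text
clock: 32.72
tool_pos: [0.4736, 0.0236, 0.144]
tcp_rot: [0.666, 0.746, 0.001, 0.0]
wrist_force: [-2.0, 5.1, 9.8]
gripper_width: 0.507
finger_force: 30.1
```

Emit:
{"op": "play_rows", "data": {"steps": [[1,0,0,-0.001,0],[1,0,0,-0.002,0],[1,0,0,-0.003,0],[1,0,0,-0.003,0]]}}

```text
clock: 33.05
tool_pos: [0.4739, 0.0236, 0.1411]
tcp_rot: [0.666, 0.746, 0.001, 0.001]
wrist_force: [-1.9, 5.4, 10.0]
gripper_width: 0.507
finger_force: 30.0
```

Emit:
{"op": "play_rows", "data": {"steps": [[1,0,0,-0.001,0],[1,0,0,-0.002,0],[1,0,0,-0.003,0],[1,0,0,-0.003,0]]}}

```text
clock: 33.38
tool_pos: [0.4741, 0.0235, 0.1379]
tcp_rot: [0.666, 0.746, 0.001, 0.001]
wrist_force: [-1.0, 3.1, 8.5]
gripper_width: 0.507
finger_force: 30.0
```

Emit:
{"op": "play_rows", "data": {"steps": [[1,0,0,-0.0005,0],[1,0,0,-0.001,0],[1,0,0,-0.0015,0],[1,0,0,-0.0015,0]]}}

```text
clock: 33.72
tool_pos: [0.4741, 0.0235, 0.1365]
tcp_rot: [0.666, 0.746, 0.001, 0.001]
wrist_force: [-0.9, 5.3, 10.7]
gripper_width: 0.51
finger_force: 30.0
```

Emit:
{"op": "play_rows", "data": {"steps": [[1,0,0,-0.0005,0],[1,0,0,-0.001,0],[1,0,0,-0.001,0]]}}

```text
clock: 33.97
tool_pos: [0.4741, 0.0235, 0.1355]
tcp_rot: [0.666, 0.746, 0.001, 0.001]
wrist_force: [-1.2, 4.6, 8.3]
gripper_width: 0.511
finger_force: 30.0
```

Emit:
{"op": "play_rows", "data": {"steps": [[1,0,0,-0.0005,0],[1,0,0,-0.0005,0]]}}

```text
clock: 34.13
tool_pos: [0.4741, 0.0235, 0.135]
tcp_rot: [0.666, 0.746, 0.001, 0.001]
wrist_force: [-0.6, 4.3, 9.5]
gripper_width: 0.509
finger_force: 30.0
```

Emit:
{"op": "play_rows", "data": {"steps": [[1,0,0,-0.0005,0],[1,0,0,-0.0005,0]]}}

```text
clock: 34.3
tool_pos: [0.4741, 0.0235, 0.1345]
tcp_rot: [0.666, 0.746, 0.001, 0.001]
wrist_force: [-0.6, 3.4, 8.9]
gripper_width: 0.508
finger_force: 30.0
```

```bash
python3 - <<'E'
from h import *
s=Cam("side");m=win(cv2.inRange(hsv(s),(95,90,20),(130,255,255)),347,225,30);k=biggest(m);print(cv2.boundingRect(k),cv2.contourArea(k),cv2.fitEllipse(k))
g=cv2.cvtColor(s.im,cv2.COLOR_BGR2GRAY);print(g[214:240:1,346])
# expected bounding for flat disc at this place
a=np.linspace(0,2*np.pi,60)
for z in(.1125,.1265):
    P=np.array([s.proj((.474+.024*np.cos(x),.026+.024*np.sin(x),z)) for x in a]);print(P.min(0),P.max(0))
for th in(.1,):
    P=np.array([s.proj((.474+.024*np.cos(x),.026+.024*np.sin(x),.1125+.0024+.024*th*np.sin(x)+h)) for x in a for h in(0,.014)]);print("tilt",P.min(0),P.max(0))
E
```

```text
(334, 221, 24, 16) 301.5 ((345.5502014160156, 228.41941833496094), (15.7868070602417, 24.67348289489746), 93.98452758789062)
[144 145 146 145 139 119  81  64  53  51  39  34  34  51  52  60  60  57
  56  47  56  50  50  74 105 137]
[333.30520825 222.83145442] [358.84548028 238.50691017]
[333.37804267 216.94022006] [359.19103243 232.51786256]
tilt [333.32148113 216.89676743] [359.23521005 236.52880871]
```

Emit:
{"op": "play_rows", "data": {"steps": [[1,0,0,-0.0005,0],[1,0,0,-0.001,0],[1,0,0,-0.001,0]]}}

```text
clock: 34.6
tool_pos: [0.4741, 0.0234, 0.1334]
tcp_rot: [0.666, 0.746, 0.001, 0.001]
wrist_force: [-1.0, 4.1, 8.2]
gripper_width: 0.506
finger_force: 30.0
```

Emit:
{"op": "play_rows", "data": {"steps": [[1,0,0,-0.0005,0],[1,0,0,-0.0005,0]]}}

```text
clock: 34.77
tool_pos: [0.4741, 0.0234, 0.133]
tcp_rot: [0.666, 0.746, 0.001, 0.001]
wrist_force: [-1.1, 3.8, 8.6]
gripper_width: 0.507
finger_force: 30.0
```

```bash
python3 - <<'E'
from h import *
s=Cam("side");g=cv2.cvtColor(s.im,cv2.COLOR_BGR2GRAY).astype(float)
col=g[205:250,343:349].mean(1);top=205+np.where(col<100)[0][0];bot=205+np.where(col<100)[0][-1];print(top,bot,col[10:38].round())
def span(th):
    u=np.array([0,np.sin(th)*-1,np.cos(th)]);v=np.array([0,np.cos(th),np.sin(th)])
    b=np.array([.474,.026,.1125+.024*np.sin(th)]);P=np.array([s.proj(b+.024*(np.cos(x)*np.array([1,0,0])+np.sin(x)*v)+h*u) for x in np.linspace(0,6.28,90) for h in(0,.014)])
    d=s.proj(b+.014*u);return P[:,1].min(),P[:,1].max(),d
for th in(0,.05,.1,.2,.3):print(th,span(th))
E
```

```text
220 249 [145. 146. 144. 139. 123.  94.  68.  56.  58.  53.  44.  38.  48.  55.
  57.  58.  60.  58.  54.  54.  51.  49.  54.  77. 116. 141. 147. 137.]
0 (np.float64(216.94030243612556), np.float64(238.51476675019248), array([346.27048339, 224.56077053]))
0.05 (np.float64(216.72591140503832), np.float64(237.5133112426611), array([346.38480234, 223.83618022]))
0.1 (np.float64(216.54087165066227), np.float64(236.49566468902853), array([346.49836513, 223.12805173]))
0.2 (np.float64(216.2489557777399), np.float64(234.4245159397165), array([346.72204879, 221.76850136]))
0.3 (np.float64(216.0472565212519), np.float64(232.34492805968955), array([346.93921639, 220.49626798]))
```

About 0.13 rad of tilt is left, so the drop would be under 3.5 mm. The fingertips are 1.5 mm above the middle disc; down a little more, then release and rise straight up.

Emit:
{"op": "play_rows", "data": {"steps": [[1,0,0,-0.0005,0],[1,0,0,-0.0005,0]]}}

```text
clock: 34.98
tool_pos: [0.4741, 0.0233, 0.1325]
tcp_rot: [0.666, 0.746, 0.001, 0.001]
wrist_force: [-1.3, 3.9, 9.0]
gripper_width: 0.506
finger_force: 30.0
```

Emit:
{"op": "play_rows", "data": {"steps": [[0,0,0,0,0],[0,0,0,0.0005,0],[0,0,0,0.001,0],[0,0,0,0.001,0],[0,0,0,0.001,0],[0,0,0,0.02,0],[0,0,0,0.05,0],[0,0,0,0.06,0]]}}

```text
clock: 35.65
tool_pos: [0.4746, 0.0224, 0.194]
tcp_rot: [0.666, 0.746, 0.001, 0.002]
wrist_force: [1.0, -1.2, 0.2]
gripper_width: 0.99
finger_force: 0.0
```

Emit:
{"op": "play_rows", "data": {"steps": [[0,0.012,0.035,0,0],[0,0.024,0.07,0,0],[0,0.036,0.105,0,0],[0,0.048,0.14,0,0],[0,0.06,0.175,0,0],[0,0.072,0.21,0,0],[0,0.08,0.24,0,0],[0,0.08,0.24,0,0]]}}

```text
clock: 36.32
tool_pos: [0.5539, 0.2678, 0.1902]
tcp_rot: [0.664, 0.747, 0.001, -0.001]
wrist_force: [0.2, -0.0, 0.3]
gripper_width: 1.0
finger_force: 0.0
```

```bash
python3 - <<'E'
from c import *
t=Cam("top");s=Cam("side");H=hsv(t)
m=win(cv2.inRange(H,(95,90,20),(130,255,255)),298,257,20);k=biggest(m);e=cv2.fitEllipse(k);print("blue",e,t.plane(e[0],.1265))
w=win(cv2.inRange(H,(0,0,140),(20,75,255)),298,257,24);e=cv2.minEnclosingCircle(biggest(w));print("white",e,t.plane(e[0],.1125))
chk(.1265)
x=s.im
m=win(cv2.inRange(hsv(s),(95,90,20),(130,255,255)),347,228,22);k=biggest(m);print("side blue",cv2.boundingRect(k),cv2.fitEllipse(k))
cv2.imwrite("pics/f.png",np.hstack([cv2.resize(c.im[y-40:y+40,x-40:x+40],(400,400),interpolation=cv2.INTER_CUBIC) for c,x,y in((t,298,257),(s,346,235))]))
E
```

```text
blue ((296.8307189941406, 256.9583435058594), (20.74337387084961, 20.835147857666016), 80.39584350585938) [0.47368818 0.02748086 0.1265    ]
white ((298.9433898925781, 258.11322021484375), 12.930150032043457) [0.47200153 0.02349198 0.1125    ]
dot (np.float64(296.72244897959183), np.float64(256.72244897959183)) [0.47419465 0.02770445 0.1265    ]
red ((297.68310546875, 257.7957763671875), 15.261247634887695) [0.47358771 0.02669415 0.0985    ]
36.4667 [0.55265118 0.26252778 0.19027372] [ 6.65450743e-01  7.46441318e-01 -7.96176390e-04 -1.81532932e-04]
side blue (334, 221, 24, 19) ((345.486083984375, 229.7957305908203), (18.309616088867188, 23.23164176940918), 90.11327362060547)
```

View pics/f.png

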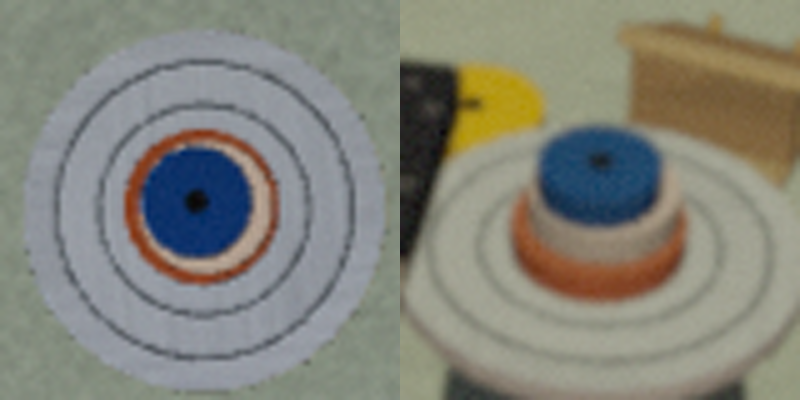

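The stack is flat and concentric. The blue dot is at (296.7,256.7), every disc is within about 3 mm of the axis, neighbours are within about 5 mm of each other, and the arm is clear. Handing in.

```bash
python3 -c "
from bench import *
print(sign_off())"
```

```text
the job is handed in; nothing more can be done
None
```

The stepped foot is built and handed in: large, middle and small discs lie flat on the wheel head, each about 3 mm or less off its axis by the last camera check; the sign-off gave no verdict back.

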